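# Set out tape rolls in two dishes

## Task

Pick out the four rolls of plaster tape on the open middle of the trolley (not those in the far left corner) and set them out in the two round white enamel dishes with the dark blue rims: each dish gets one wide roll lying flat and centred on its floor, and one narrow roll lying flat on top of that wide roll, hole over hole. Leave the minute timer and the cotton wool jar standing where they are.

Things in the scene. Friction and masses are not known exactly. Their poses are not given: they have to be found in the camera images.
- wide_roll_1: Wide roll of white plaster tape with a beige core, lying flat: ring of 58 mm outer diameter, 25 mm high, hole 20 mm. Origin: centre of its underside; z up along the hole. Loose, about 40 g. The two wide rolls are alike and interchangeable.
- wide_roll_2: Wide roll of white plaster tape with a beige core, lying flat: ring of 58 mm outer diameter, 25 mm high, hole 20 mm. Origin: centre of its underside; z up along the hole. Loose, about 40 g. The two wide rolls are alike and interchangeable.
- narrow_roll_1: Narrow roll of white plaster tape with a blue core, lying flat: ring of 48 mm outer diameter, 13 mm high, hole 19 mm. Origin: centre of its underside; z up along the hole. Loose, about 32 g. The two narrow rolls are alike and interchangeable.
- narrow_roll_2: Narrow roll of white plaster tape with a blue core, lying flat: ring of 48 mm outer diameter, 13 mm high, hole 19 mm. Origin: centre of its underside; z up along the hole. Loose, about 32 g. The two narrow rolls are alike and interchangeable.
- dish_1: Shallow round white enamel dish with a dark blue rim, standing on the trolley, held fast: 91 mm over the rim, 10 mm high, open above; flat inner floor 4 mm above its underside and 81 mm wide. Origin: centre of its underside; z up. The two dishes are alike and interchangeable. A fixed tubular rail 0.2 m high closes the right end of the trolley (y = -0.15).
- dish_2: Shallow round white enamel dish with a dark blue rim, standing on the trolley, held fast: 91 mm over the rim, 10 mm high, open above; flat inner floor 4 mm above its underside and 81 mm wide. Origin: centre of its underside; z up. The two dishes are alike and interchangeable. A fixed tubular rail 0.2 m high closes the right end of the trolley (y = -0.15).
- wind_timer: Bystander, loose: white round wind-up minute timer with a teal knob on top, 62 mm across, 42 mm high. Origin: centre of its underside; z up. Not to be moved.
- wool_jar: Bystander, loose: low round glass jar full of white cotton wool, 67 mm across, 66 mm high. Origin: centre of its underside; z up. Not to be moved.
Things that resemble listed ones, but are neither listed nor needed, are in the scene too. Leave any green look-alike of the wide_roll_2 alone.

How it is judged:
At the end, for the whole second after the job is handed in: In each dish one wide roll lies flat on the floor, centred within 15 mm, and on it one narrow roll, flat, centred on the wide roll within 12 mm; which of like rolls or dishes does not matter. All rolls released, at rest, tilted under 0.12 rad (((horizontal distance between wide_roll_1 and dish_1 below 0.015 m and z of wide_roll_1 in the frame of dish_1 between 0.001 and 0.007 m and horizontal distance between narrow_roll_1 and wide_roll_1 below 0.012 m and z of narrow_roll_1 in the frame of dish_1 between 0.025 and 0.033 m and horizontal distance between wide_roll_2 and dish_2 below 0.015 m and z of wide_roll_2 in the frame of dish_2 between 0.001 and 0.007 m and horizontal distance between narrow_roll_2 and wide_roll_2 below 0.012 m and z of narrow_roll_2 in the frame of dish_2 between 0.025 and 0.033 m) or (horizontal distance between wide_roll_1 and dish_2 below 0.015 m and z of wide_roll_1 in the frame of dish_2 between 0.001 and 0.007 m and horizontal distance between narrow_roll_1 and wide_roll_1 below 0.012 m and z of narrow_roll_1 in the frame of dish_2 between 0.025 and 0.033 m and horizontal distance between wide_roll_2 and dish_1 below 0.015 m and z of wide_roll_2 in the frame of dish_1 between 0.001 and 0.007 m and horizontal distance between narrow_roll_2 and wide_roll_2 below 0.012 m and z of narrow_roll_2 in the frame of dish_1 between 0.025 and 0.033 m) or (horizontal distance between wide_roll_1 and dish_1 below 0.015 m and z of wide_roll_1 in the frame of dish_1 between 0.001 and 0.007 m and horizontal distance between narrow_roll_2 and wide_roll_1 below 0.012 m and z of narrow_roll_2 in the frame of dish_1 between 0.025 and 0.033 m and horizontal distance between wide_roll_2 and dish_2 below 0.015 m and z of wide_roll_2 in the frame of dish_2 between 0.001 and 0.007 m and horizontal distance between narrow_roll_1 and wide_roll_2 below 0.012 m and z of narrow_roll_1 in the frame of dish_2 between 0.025 and 0.033 m) or (horizontal distance between wide_roll_1 and dish_2 below 0.015 m and z of wide_roll_1 in the frame of dish_2 between 0.001 and 0.007 m and horizontal distance between narrow_roll_2 and wide_roll_1 below 0.012 m and z of narrow_roll_2 in the frame of dish_2 between 0.025 and 0.033 m and horizontal distance between wide_roll_2 and dish_1 below 0.015 m and z of wide_roll_2 in the frame of dish_1 between 0.001 and 0.007 m and horizontal distance between narrow_roll_1 and wide_roll_2 below 0.012 m and z of narrow_roll_1 in the frame of dish_1 between 0.025 and 0.033 m)) and angle between each of wide_roll_1, narrow_roll_1, narrow_roll_2, wide_roll_2's own z axis and vertical below 0.12 rad and linear speed of each of wide_roll_1, narrow_roll_1, narrow_roll_2, wide_roll_2 below 0.02 m/s); the robot touches nothing.
It fails at once if the minute timer is shifted by more than 20 mm (distance of wind_timer from where it was at the start of the episode above 0.02 m).
It fails at once if the cotton wool jar is shifted by more than 20 mm (distance of wool_jar from where it was at the start of the episode above 0.02 m).
It also fails if it takes over 96 s, if anything falls off the work surface, if the arm or the gripper's body presses on something with over 40 N, if the wrist force passes 120 N, or if a joint passes its speed limit or range.

## Robot

A 7-joint arm with a two-finger parallel gripper is mounted at the origin on a cart in front of the work surface, level with it; the furniture and walls round the work are solid. World frame = base frame: x ahead of the robot, y to its left, z up, the work surface at z = 0. Lengths are in m, angles in rad, forces in N, time in s.
With the tool pointing down it reaches from about 0.35 to 0.9 m from the base axis. Payload 8.1 kg.
Tool frame: the origin (TCP) lies at the very end of the fingers, on their centre line; the grasp point (between the pads) lies 19 mm behind it (arm.tcp_to_grasp is the z of the grasp point in the tool frame, in m); z points along the fingers, y is the line along which they close (so a half turn about z gives the same grasp; the last joint's range is limited). The gripper opens to 92 mm and grips with 3 to 60 N. Pads are 19 mm wide; open, the fingers measure 130 mm over their backs; the gripper's body (75 mm by 190 mm) begins 47 mm behind the grasp point.
Start: joints at [1.241, 0.434, 0.025, 1.573, -0.012, 1.134, -0.075], TCP at [0.141, -0.609, 0.227] pointing down, gripper open.
Joint ranges: [-2.62, 2.62], [-0.44, 2.09], [-1.27, 1.32], [0.08, 2.57], [-1.32, 4.46], [0.12, 2], [-2.74, 2.74]. Speed limits (rad/s): [2.22, 2.22, 3.01, 3.01, 3.14, 3.14, 3.14].

## Interface

Orientations are given as a rotation vector (axis times angle).
In Python, from cell import readout, vision, sign_off, arm gives the robot as it stands. The module is installed in compiled form; this text tells all that it offers.
- The arm moves only by the shell command python3 -m creep 'ROWS' [FORCE]. ROWS is JSON, a list of rows, each a list of 5 numbers: the shift along the tool's x, y, z in units of 4 cm (1.0 is 4 cm), then the turn about the tool's z in units of 4 degrees (1.0 is 4 degrees), then the opening, from 0 (shut) to 1 (fully open). A call has 1 to 12 rows; each row shifts and turns the commanded pose from where the row before left it, along the tool's axes as they then stand; what a row does not reach is not made up. A row lasts 1/8 s, in which the tool goes at most 62.5 mm and 10.7 degrees, less where a joint would pass 70% of its speed; a pose out of reach is approached as far as the arm can. A call with a number of a shift or a turn outside -1 to 1 is refused whole. A call with a gripper value outside its range is refused whole. The fingers move at their own pace and stop on an object; FORCE is the grip in N (left out, the last holds). Time passes only in rows, so rows that do not move let the fingers close. It gives the time, the measured TCP pose, the force, the opening and the grip force at its end, in the units of the state.
- readout.observe(): the state, without advancing time (a new reading comes with each control period).
- vision.get_image(name): name is "scene" or "side" or "wrist"; returns a dict with "pixels" (400x640x3 uint8, blue, green, red), "z_map" (400x640 float32, m along the optical axis (not along the pixel's ray), 0 where there is no reading), "camera_matrix" (3x3 intrinsics, pixels), "position" and "rotation" of the camera in the world. Camera axes: x right, y up, looking along -z (the intrinsics and any distortion apply to the point x, -y, -z); pixel columns grow to the right and rows downward; lengths in m; the calibration is good to about 2 mm. A picture is of the moment at which its call begins.
- sign_off(): hands the job in; it is judged then, once.
The state is a dict: "clock": time; "joints": joint angles; "dq": joint speeds; "joint_efforts": joint torques, N m; "position": TCP position; "ee_rot": TCP orientation; "force": force on the tool from outside, world axes, zero at the start; "ft_torque": the same for the moment, N m; "width": opening from 0.0 (shut) to 1.0 (fully open); "gripper_force": force on a finger pad.
Only numpy, scipy, OpenCV 4.12 (cv2) and the standard library are available. Lean on these libraries where they do the work, as an engineer would, in place of code of your own. Each camera call takes 0.05 s, during which the arm holds its last target. There are 200 camera calls.

## Working session

There is one attempt and no reset: what is moved stays moved. The work goes in short steps, Python scripts to look and compute and a shell command to move; the robot and the scene stay as the last step left them, time stands still between calls to the robot, and variables do not carry over. Pictures are saved under pics/ and viewed, at most 14 in all, crops included, and the job is handed in when it is done.

```bash
mkdir -p pics; python3 - <<'E'
from cell import readout, vision, arm
import cv2,numpy as np
for n in ("scene","side"):
    d=vision.get_image(n); cv2.imwrite(f"pics/{n}0.png",d["pixels"]); np.savez(f"{n}0.npz",**d)
    print(n,d["position"],d["rotation"].round(3).tolist(),d["camera_matrix"].tolist(),d.keys())
s=readout.observe(); print({k:np.round(v,3).tolist() for k,v in s.items()}); print(arm.tcp_to_grasp)
E
```

```text
scene [ 0.11172153 -0.37421998  0.42136996] [1.105, -0.286, -0.434] [[368.61007416442374, 0.0, 322.0085682388944], [0.0, 368.61007416442374, 204.21132434565976], [0.0, 0.0, 1.0]] dict_keys(['pixels', 'z_map', 'camera_matrix', 'position', 'rotation'])
side [0.42706459 1.21758124 0.50565543] [0.084, -1.566, -2.635] [[377.2469817446375, 0.0, 327.94378989112664], [0.0, 377.2469817446375, 196.92500981886107], [0.0, 0.0, 1.0]] dict_keys(['pixels', 'z_map', 'camera_matrix', 'position', 'rotation'])
{'clock': 0.1, 'joints': [1.241, 0.435, 0.025, 1.574, -0.012, 1.134, -0.075], 'dq': [0.001, -0.003, -0.002, -0.001, 0.001, -0.001, -0.0], 'joint_efforts': [0.002, -66.913, 0.987, -31.515, -0.061, 0.037, 0.0], 'position': [0.14, -0.609, 0.226], 'ee_rot': [-3.12, -0.355, 0.0], 'force': [-0.539, -0.003, 0.159], 'ft_torque': [0.014, 0.012, 0.014], 'gripper_force': 0.0, 'width': 1.0}
-0.0188
```

View pics/scene0.png

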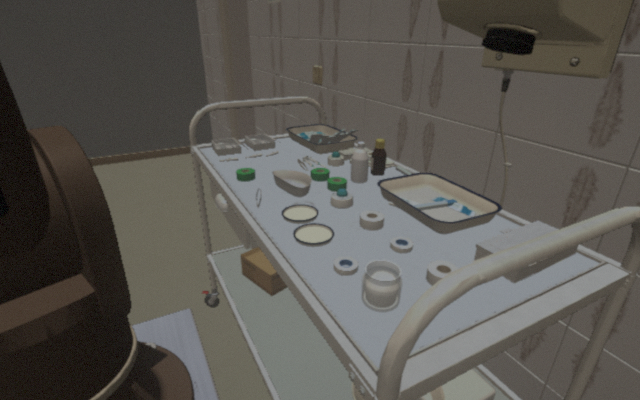

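View pics/side0.png

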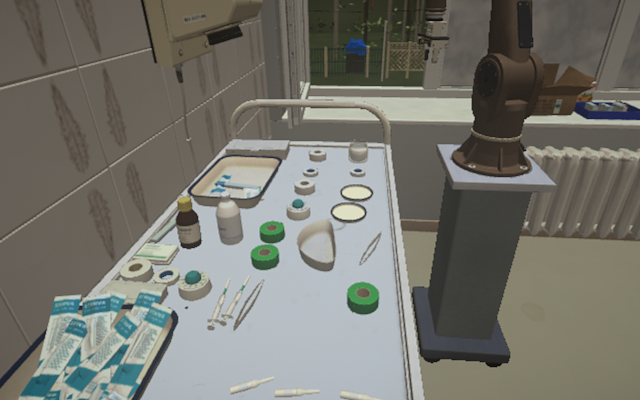

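The scene view shows these candidates:
- **Wide rolls (beige core):** (372,220) and (441,273).
- **Narrow rolls (blue core):** (402,244) and (346,266).
- **Dishes:** (300,213) and (313,234).
- **Lookalikes to leave:** green rolls at (246,174), (320,174) and (337,184), and the far-corner rolls at about (336,158) and (350,152).
- **Bystanders:** timer at (342,198), jar at (382,283).

In the side view the wide rolls are at (305,187) and (317,155), the narrow ones at (311,172) and (358,172). I'll check this choice in one close crop.

```bash
cat > h.py <<'E'
import cv2,numpy as np
from scipy.spatial.transform import Rotation as R
def cast(d,u,v,z):
    K=d["camera_matrix"]; x=(u-K[0,2])/K[0,0]; y=(v-K[1,2])/K[1,1]
    r=R.from_rotvec(d["rotation"]).apply([x,-y,-1.]); p=d["position"]
    return p+r*(z-p[2])/r[2]
def proj(d,P):
    c=R.from_rotvec(d["rotation"]).inv().apply(np.array(P)-d["position"]); K=d["camera_matrix"]
    return K[0,2]+K[0,0]*c[0]/-c[2],K[1,2]-K[1,1]*c[1]/-c[2]
E
python3 - <<'E'
from h import *
a=np.load("scene0.npz");b=np.load("side0.npz")
for n,z,p,q in [("wideA",.025,(372,216),(305,184)),("wideB",.025,(441,268),(317,153)),("narA",.013,(402,243),(311,171)),("narB",.013,(346,265),(358,171)),("dish1",.01,(300,213),(349,212)),("dish2",.01,(313,234),(356,192)),("timer",.042,(342,191),(298,203)),("jar",.066,(383,269),(358,148))]:
    print(n,cast(a,*p,z).round(3)[:2],cast(b,*q,z).round(3)[:2])
A=cv2.resize(a["pixels"][180:310,270:490],None,fx=3.6,fy=3.6,interpolation=2)
cv2.imwrite("pics/c.png",A)
E
```

```text
wideA [0.588 0.254] [0.586 0.266]
wideB [0.579 0.02 ] [0.579 0.03 ]
narA [0.586 0.139] [0.584 0.151]
narB [0.437 0.125] [0.438 0.14 ]
dish1 [0.456 0.374] [0.455 0.387]
dish2 [0.437 0.265] [0.44  0.275]
timer [0.581 0.382] [0.582 0.406]
jar [0.443 0.022] [0.441 0.079]
```

View pics/c.png

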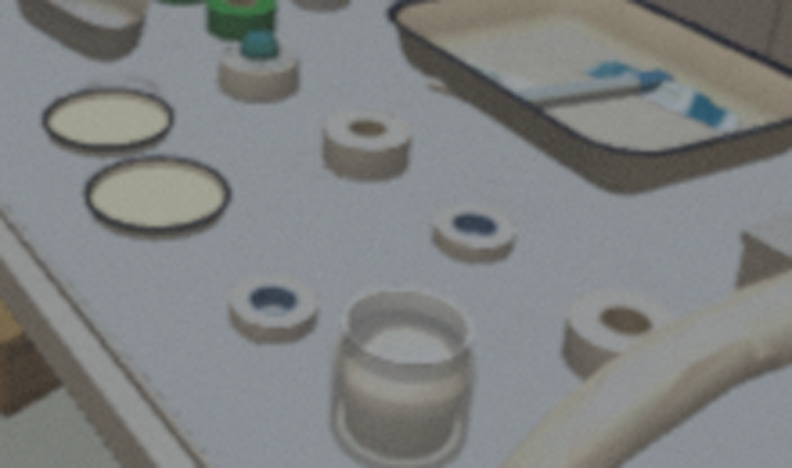

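The crop confirms the choice: two beige-core wide rolls, two blue-core narrow rolls and the two dishes. The timer has its teal knob, and the jar stands next to the front narrow roll. Next I raise the tool and move over the rail.

```bash
python3 -m creep '[[0,0,-0.9,1,1],[0,0,-0.9,1,1],[0,0,-0.9,1,1],[0.5,-1,0,0.2,1],[0.5,-1,0,0,1],[0.5,-1,0,0,1],[0.5,-1,0,0,1],[0.5,-1,0,0,1],[0.5,-1,0,0,1],[0.5,-1,0,0,1],[0.5,-1,0,0,1],[0.5,-1,0,0,1]]'
```

```text
clock: 1.6
position: [0.319, -0.2466, 0.3346]
ee_rot: [3.142, 0.005, -0.0]
force: [1.4, -0.3, -0.8]
width: 0.999
gripper_force: 0.0
```

```bash
python3 -m creep '[[0.5,-1,0,0,1],[0.5,-1,0,0,1],[0.5,-1,0,0,1],[0.5,-1,0,0,1],[0.5,-1,0,0,1],[0.5,-1,0,0,1],[0.5,-1,0,0,1],[0.5,-1,0,0,1],[0.5,-1,0,0,1],[0,0,0,0,1]]'
cat >> h.py <<'E'
def grab(name):
    from cell import vision
    d=vision.get_image("wrist"); cv2.imwrite(f"pics/{name}.png",d["pixels"]); return d
E
python3 -c "
from h import *
d=grab('w1');print(d['position'],d['rotation'])
for n,P in dict(wA=(.587,.26,.025),wB=(.579,.025,.025),nA=(.585,.145,.013),nB=(.437,.132,.013),d1=(.456,.38,.01),d2=(.438,.27,.01)).items(): print(n,np.round(proj(d,P)))
"
```

```text
clock: 2.85
position: [0.4977, 0.1158, 0.3341]
ee_rot: [-3.14, -0.013, 0.002]
force: [0.3, 0.1, 0.4]
width: 1.0
gripper_force: 0.0
[0.56377554 0.1161848  0.49185908] [-0.19535788  0.19685298 -1.55350526]
wA [230. 115.]
wB [376. 121.]
nA [302. 117.]
nB [310. 204.]
d1 [171. 192.]
d2 [233. 202.]
```

View pics/w1.png

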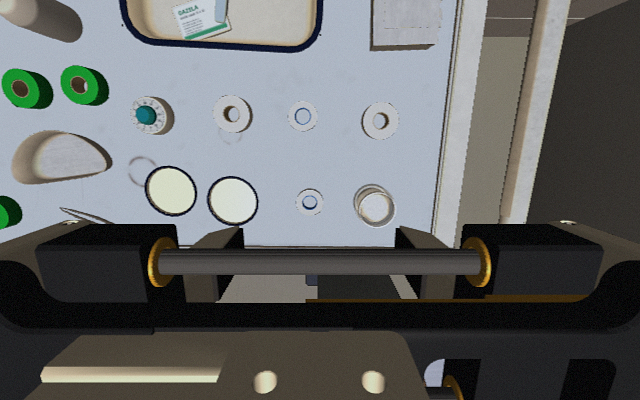

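The wrist view shows everything: wide rolls at (232,114) and (380,121), narrow rolls at (302,116) and (310,202), dishes at (171,190) and (233,201), timer at (150,116) and jar at (375,206). Next I refine these with masks.

```bash
cat >> h.py <<'E'
def roll(d,u,v,z,r):
    """centre of roll top face: whitish blob near (u,v) cleaned, ellipse of its hull; also hole"""
    p=d["pixels"].astype(int); m=((p[...,0]-p[...,2])<8)&(p.sum(2)>330)
    w=np.zeros(m.shape,np.uint8); cv2.circle(w,(int(u),int(v)),int(r),255,-1)
    m=(m.astype(np.uint8)*255)&w
    m=cv2.morphologyEx(m,cv2.MORPH_OPEN,np.ones((3,3)))
    cs,h=cv2.findContours(m,cv2.RETR_CCOMP,cv2.CHAIN_APPROX_NONE)
    out=[]
    for c,hh in zip(cs,h[0]):
        if len(c)<20: continue
        e=cv2.fitEllipse(c)
        P=cast(d,*e[0],z); out.append(("hole" if hh[3]>=0 else "out",np.round(e[0],1).tolist(),np.round(e[1],1).tolist(),P.round(4)[:2].tolist()))
    return out
def dish(d,u,v,r):
    p=d["pixels"].astype(int); m=(p.sum(2)<330); w=np.zeros(m.shape,np.uint8); cv2.circle(w,(int(u),int(v)),int(r),255,-1)
    m=(m.astype(np.uint8)*255)&w
    c=max(cv2.findContours(m,cv2.RETR_EXTERNAL,cv2.CHAIN_APPROX_NONE)[0],key=len); e=cv2.fitEllipse(c)
    return e,cast(d,*e[0],.010).round(4)
E
python3 -c "
from h import *
d=grab('w2'); p=d['pixels']
for q in [(270,150),(302,105),(302,116),(232,100),(232,114),(171,190),(145,190)]: print(q,p[q[1],q[0]])
for n,u,v,z in [('wA',232,114,.025),('wB',380,121,.025),('nA',302,115,.013),('nB',310,202,.013)]: print(n,*roll(d,u,v,z,25),sep='\n ')
for u,v in [(171,190),(233,201)]: print(dish(d,u,v,30 if u<200 else 30))
for u,v in [(232,114),(302,115),(270,150)]: print(d['z_map'][v-10,u])
print(d['position'])
"
```

```text
(270, 150) [198 185 175]
(302, 105) [197 193 187]
(302, 116) [193 178 172]
(232, 100) [198 192 188]
(232, 114) [192 181 170]
(171, 190) [197 216 212]
(145, 190) [63 73 81]
wATraceback (most recent call last):
  File "<string>", line 5, in <module>
    for n,u,v,z in [('wA',232,114,.025),('wB',380,121,.025),('nA',302,115,.013),('nB',310,202,.013)]: print(n,*roll(d,u,v,z,25),sep='\n ')
                                                                                                               ~~~~^^^^^^^^^^^^
  File "h.py", line 21, in roll
    for c,hh in zip(cs,h[0]):
                       ~^^^
TypeError: 'NoneType' object is not subscriptable
```

```bash
sed -i 's/p=d\["pixels"\].astype(int); m=((p\[...,0\]-p\[...,2\])<8)/p=cv2.medianBlur(d["pixels"],3).astype(int); m=((p[...,0]-p[...,2])<16)/' h.py
python3 -c "
from h import *
d=grab('w2'); p=d['pixels']
for n,u,v,z in [('wA',232,114,.025),('wB',380,121,.025),('nA',302,115,.013),('nB',310,202,.013)]: print(n,*roll(d,u,v,z,25),sep='\n ')
for u,v in [(171,190),(233,201)]: print(dish(d,u,v,30))
cv2.imwrite('pics/z.png',cv2.resize(p[85:235,140:410],None,fx=2.9,fy=2.9,interpolation=2))
"
```

```text
wA
 ('out', [228.3, 113.7], [34.4, 38.8], [0.5891, 0.2584])
 ('hole', [227.4, 113.5], [15.1, 16.6], [0.5893, 0.2598])
wB
 ('out', [377.3, 119.6], [35.3, 37.3], [0.5808, 0.0183])
 ('hole', [378.2, 119.7], [15.4, 16.2], [0.5806, 0.0169])
nA
 ('out', [299.5, 115.4], [27.9, 29.5], [0.5873, 0.1447])
 ('hole', [299.6, 115.4], [18.7, 19.1], [0.5874, 0.1446])
nB
 ('out', [306.9, 201.4], [25.8, 27.1], [0.4409, 0.1334])
 ('hole', [307.0, 202.0], [16.3, 18.2], [0.4397, 0.1332])
(((167.94410705566406, 191.06326293945312), (47.60940170288086, 54.13243865966797), 127.52383422851562), array([0.4581, 0.3803, 0.01  ]))
(((230.09872436523438, 201.86996459960938), (48.43438720703125, 54.02024459838867), 152.1866455078125), array([0.4387, 0.2714, 0.01  ]))
```

View pics/z.png

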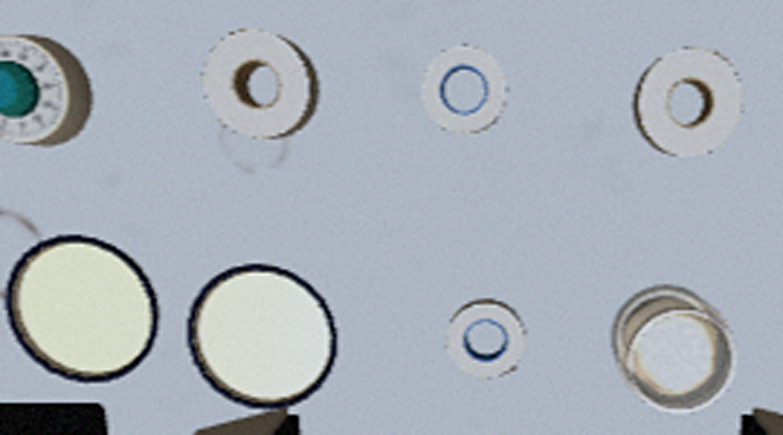

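```bash
python3 -c "
from cell import readout;s=readout.observe();print([round(x,2) for x in s['joints']],s['clock'])"
python3 -m creep '[[0.2,-0.3,0,-1,0.8],[0.2,-0.3,0,-1,0.8],[0.2,-0.3,0,-1,0.8],[0.2,-0.3,0,-1,0.8],[0.2,-0.3,0,-1,0.8],[0.2,-0.3,0,-1,0.8],[0,0,0,-1,0.8],[0,0,0,-1,0.8],[0,0,0,-1,0.8],[0,0,0,-1,0.8],[0,0,0,-1,0.8],[0,0,0,-1,0.8]]'
python3 -c "
from cell import readout;s=readout.observe();print([round(x,2) for x in s['joints']],s['clock'])"
```

```text
[np.float64(0.18), np.float64(0.23), np.float64(-0.63), np.float64(1.64), np.float64(0.14), np.float64(1.32), np.float64(-2.04)] 3.0
clock: 4.5
position: [0.5319, 0.1893, 0.3348]
ee_rot: [2.867, 1.282, -0.001]
force: [-0.3, -1.0, -0.4]
width: 0.8
gripper_force: 0.0
[np.float64(0.13), np.float64(0.37), np.float64(-0.8), np.float64(1.5), np.float64(0.27), np.float64(1.38), np.float64(-1.42)] 4.5
```

```bash
python3 -m creep '[[0,0,0.7,-1,0.8],[0,0,0.7,-1,0.8],[0,0,0.7,-1,0.8],[0,0,0.7,-1,0.8],[0,0,0.7,-1,0.8],[0,0,0,-1,0.8],[0,0,0,-1,0.8],[0,0,0,-1,0.8],[0,0,0,-1,0.8],[0,0,0,-1,0.8],[0,0,0,-0.5,0.8],[0,0,0,0,0.8]]'
cat >> h.py <<'E'
def need(*T):
    from cell import readout
    s=readout.observe(); M=R.from_rotvec(s["ee_rot"])
    x=M.apply([1,0,0]); a=np.degrees(np.arctan2(x[1],x[0]))
    print("need",(M.inv().apply(np.array(T)-s["position"])/.04).round(2),"turn",round((a-90)/4,2),"z",M.apply([0,0,1]).round(3),"pos",s["position"].round(4),"q7",s["joints"][6].round(2),"t",s["clock"])
E
python3 -c "
from h import *
need(.589,.2585,.19)
d=grab('w3');print(proj(d,(.589,.2585,.025)),d['position'])"
```

```text
clock: 6.0
position: [0.5319, 0.1902, 0.1947]
ee_rot: [2.219, 2.223, -0.001]
force: [-0.0, -0.9, -0.3]
width: 0.799
gripper_force: 0.0
need [1.7  1.43 0.12] turn 0.02 z [ 0.    -0.001 -1.   ] pos [0.5319 0.1902 0.1947] q7 -0.86 t 6.0
(np.float64(368.89583995742936), np.float64(128.78738042360834)) [0.53167972 0.25647495 0.35252749]
```

View pics/w3.png

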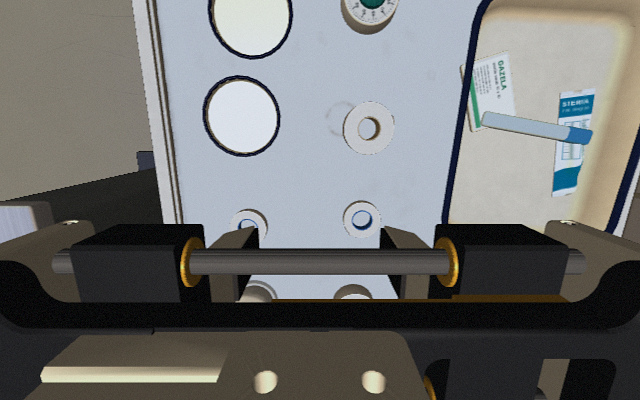

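The wide roll sits at (368,128), right on its projection. The dish below it is at (242,117) and the narrow rolls are at (249,223) and (361,219). I'll refine at this closer range, then reach.

```bash
python3 -c "
from h import *
d=grab('w3b')
print(*roll(d,368,128,.025,33),*roll(d,361,219,.013,24),sep='\n')
print(dish(d,242,117,46))
need(.589,.2585,.005)"
python3 -m creep '[[0.57,0.48,0,0,0.8],[0.57,0.48,0,0,0.8],[0.57,0.48,0,0,0.8],[0,0,0,0,0.8]]'
```

```text
('out', [368.0, 127.9], [50.8, 52.8], [0.5879, 0.2597])
('hole', [369.3, 128.5], [21.5, 22.6], [0.5894, 0.2591])
('out', [361.2, 219.6], [34.8, 37.1], [0.5863, 0.146])
('hole', [361.7, 220.3], [21.5, 23.4], [0.587, 0.1451])
(((241.0108184814453, 115.96253204345703), (75.43655395507812, 82.11351013183594), 152.15940856933594), array([0.4398, 0.2734, 0.01  ]))
need [1.69 1.43 4.74] turn 0.02 z [ 0. -0. -1.] pos [0.5319 0.1908 0.1948] q7 -0.86 t 6.1
clock: 6.6
position: [0.5895, 0.2617, 0.1944]
ee_rot: [-2.216, -2.225, -0.001]
force: [-0.5, -0.3, 0.4]
width: 0.798
gripper_force: 0.0
```

```bash
python3 -m creep '[[-0.05,0,0.9,0,0.8],[0,0,0.9,0,0.8],[0,0,0.9,0,0.8],[0,0,0.9,0,0.8],[0,0,0.6,0,0.8],[0,0,0.4,0,0.8],[0,0,0,0,0.8],[0,0,0,0,0.4],[0,0,0,0,0.4],[0,0,0,0,0.4],[0,0,0,0,0.4]]' 15; python3 -c "
from h import *
need(.4385,.2725,.12)"
```

```text
clock: 7.98
position: [0.5898, 0.2583, 0.0118]
ee_rot: [2.217, 2.225, 0.002]
force: [-0.8, -0.7, 7.5]
width: 0.622
gripper_force: 15.0
need [ 0.37 -3.78 -2.71] turn 0.05 z [ 0.002  0.001 -1.   ] pos [0.5898 0.2583 0.0118] q7 -1.05 t 7.975
```

```bash
python3 -m creep '[[0,0,-0.6,0,0.4],[0,0,-0.8,0,0.4],[0,0,-0.6,0,0.4],[0.1,-0.9,0,0,0.4],[0.1,-0.9,0,0,0.4],[0.1,-0.9,0,0,0.4],[0.05,-0.9,0,0,0.4],[0,-0.18,0,0,0.4],[0,0,0,0,0.4]]'; python3 -c "
from h import *
need(.4385,.272,.016);d=grab('w4')"
```

```text
clock: 9.1
position: [0.4385, 0.2715, 0.0918]
ee_rot: [2.217, 2.225, 0.002]
force: [0.5, -0.3, -1.3]
width: 0.619
gripper_force: 15.0
need [ 0.01 -0.    1.89] turn 0.05 z [ 0.002  0.    -1.   ] pos [0.4385 0.2715 0.0918] q7 -1.2 t 9.1
```

View pics/w4.png

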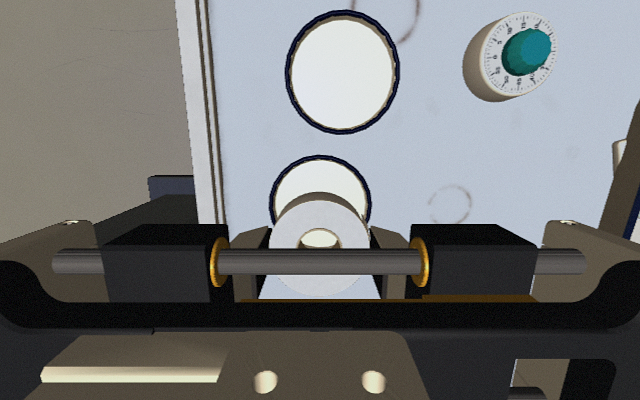

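The roll is held at (320,240) above the lower dish, whose rim spans columns 269–371, so x is centred. Lowering and releasing.

```bash
python3 -c "
from h import *
d=grab('w4b');print(dish(d,343,71,70))"
python3 -m creep '[[0,0,0.7,0,0.4],[0,0,0.7,0,0.4],[0,0,0.3,0,0.4],[0,0,0.18,0,0.4],[0,0,0,0,0.4],[0,0,0,0,0.72],[0,0,0,0,0.72],[0,0,0,0,0.72],[0,0,-0.5,0,0.8],[0,0,-1,0,0.8],[0,0,-1,0,0.8],[0,0,-1,0,0.8]]'; python3 -c "
from h import *
need(.4385,.272,.016);d=grab('w5');print(*roll(d,*proj(d,(.4385,.2725,.029)),.029,40),sep='\n');
need(.5807,.0178,.2)"
```

```text
(((341.03955078125, 71.46318054199219), (114.09811401367188, 124.76026916503906), 6.833584785461426), array([0.4566, 0.3833, 0.01  ]))
clock: 10.7
position: [0.4376, 0.2716, 0.1581]
ee_rot: [-2.217, -2.226, -0.001]
force: [0.9, -0.1, -0.3]
width: 0.797
gripper_force: 0.0
need [0.01 0.02 3.55] turn 0.06 z [ 0.     0.001 -1.   ] pos [0.4376 0.2716 0.1581] q7 -1.12 t 10.7
('out', [320.7, 189.8], [70.4, 72.7], [0.4396, 0.2773])
('hole', [318.7, 197.6], [16.5, 21.9], [0.4375, 0.2689])
('hole', [318.6, 167.4], [6.7, 23.9], [0.4373, 0.301])
need [-6.41  3.52 -0.93] turn 0.07 z [ 0.005  0.004 -1.   ] pos [0.4391 0.2738 0.1629] q7 -1.11 t 10.75
```

```bash
python3 -m creep '[[-0.8,0.45,0,0,0.8],[-0.9,0.5,0,0,0.8],[-0.9,0.5,0,0,0.8],[-0.9,0.5,0,0,0.8],[-0.9,0.5,0,0,0.8],[-0.9,0.5,0,0,0.8],[-0.7,0.5,0,0,0.8],[-0.37,0.07,0,-0.06,0.8],[0,0,0,0,0.8]]'; python3 -c "
from h import *
d=grab('w6');q=proj(d,(.5807,.0178,.025));print(q,*roll(d,*q,.025,40),sep='\n');
need(.5807,.0178,.01)"
```

```text
clock: 11.88
position: [0.5791, 0.0165, 0.1559]
ee_rot: [-2.214, -2.228, 0.0]
force: [-0.7, 0.4, 0.1]
width: 0.801
gripper_force: 0.0
(np.float64(320.41513358824466), np.float64(193.57293823445002))
('out', [320.0, 193.0], [52.0, 53.9], [0.5803, 0.0185])
('hole', [319.9, 194.0], [23.2, 23.3], [0.5801, 0.0174])
need [-0.01  0.05  3.65] turn 0.12 z [-0.     0.001 -1.   ] pos [0.5789 0.0179 0.156 ] q7 -0.58 t 11.925
```

View pics/w6.png

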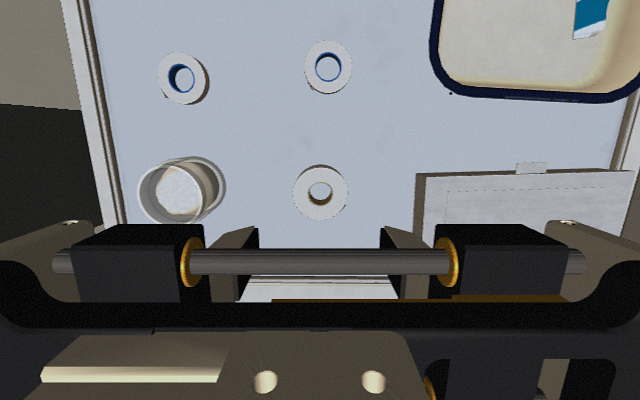

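The wide roll is centred at (320,193). A grey box stands at the right from column 415, so I'll check its height before going down.

```bash
python3 -c "
from h import *
d=grab('w6b');z=d['z_map'][200,500];h=d['position'][2]-z;print(h,cast(d,417,200,h),cast(d,200,190,.06)); print(roll(d,183,78,.013,30),roll(d,328,67,.013,30))
need(.5805,.0178,.01)"
```

```text
0.03216423389190942 [0.68155945 0.01467215 0.03216423] [0.46760005 0.02957404 0.06      ]
[('out', [181.8, 79.0], [45.2, 52.1], [0.4399, 0.1335]), ('hole', [181.5, 79.1], [28.0, 31.5], [0.4397, 0.1334])] [('out', [327.9, 68.2], [46.9, 52.3], [0.5868, 0.1447]), ('hole', [328.3, 68.1], [29.2, 30.9], [0.5872, 0.1448])]
need [-0.02  0.04  3.65] turn 0.13 z [ 0.     0.001 -1.   ] pos [0.5788 0.0186 0.156 ] q7 -0.58 t 11.975
```

Box top is 32 mm high, which is clear. Gripping now.

```bash
python3 -m creep '[[0,0.03,0.9,0.1,0.8],[0,0,0.9,0,0.8],[0,0,0.9,0,0.8],[0,0,0.6,0,0.8],[0,0,0.33,0,0.8],[0,0,0,0,0.8],[0,0,0,0,0.4],[0,0,0,0,0.4],[0,0,0,0,0.4],[0,0,0,0,0.4]]' 15; python3 -c "
from h import *
need(.4575,.382,.12)"
```

```text
clock: 13.22
position: [0.5814, 0.0172, 0.0113]
ee_rot: [2.22, 2.221, 0.002]
force: [-2.1, -0.2, 7.4]
width: 0.627
gripper_force: 15.0
need [ 9.12 -3.09 -2.72] turn 0.0 z [ 0.001  0.    -1.   ] pos [0.5814 0.0172 0.0113] q7 -0.73 t 13.225
```

```bash
python3 -m creep '[[0,0,-0.8,0,0.4],[0,0,-1,0,0.4],[0,0,-0.9,0,0.4],[0.9,-0.3,0,0,0.4],[0.9,-0.3,0,0,0.4],[0.9,-0.3,0,0,0.4],[0.9,-0.3,0,0,0.4],[0.9,-0.3,0,0,0.4],[0.9,-0.3,0,0,0.4],[0.9,-0.3,0,0,0.4],[0.9,-0.3,0,0,0.4],[0.9,-0.3,0,0,0.4]]'; python3 -m creep '[[0.8,-0.3,0,0,0.4],[0.2,-0.1,0,0,0.4],[0,0,0,0,0.4]]'; python3 -c "
from h import *
need(.4575,.382,.0165);d=grab('w7');print(proj(d,(.4575,.382,.01)))"
```

```text
clock: 14.72
position: [0.4723, 0.3419, 0.1185]
ee_rot: [2.221, 2.221, 0.0]
force: [0.9, 0.1, 0.0]
width: 0.626
gripper_force: 15.0
clock: 15.1
position: [0.4565, 0.3808, 0.1183]
ee_rot: [2.22, 2.223, -0.0]
force: [1.2, -0.6, -0.8]
width: 0.621
gripper_force: 15.0
need [0.03 0.02 2.55] turn 0.02 z [ 0. -0. -1.] pos [0.4565 0.3808 0.1183] q7 -1.28 t 15.1
(np.float64(319.9405376023676), np.float64(198.5495894865027))
```

View pics/w7.png

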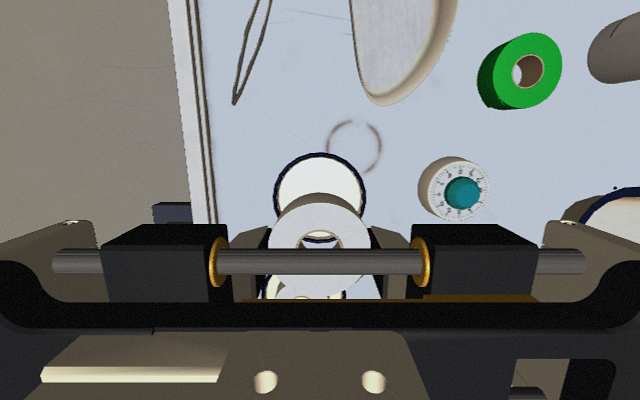

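The held roll is at (319,243) above the upper dish, whose rim spans columns 274–366. The timer at (455,188) is well clear.

```bash
python3 -m creep '[[0.03,0.02,0.9,0,0.4],[0,0,0.9,0,0.4],[0,0,0.5,0,0.4],[0,0,0.25,0,0.4],[0,0,0,0,0.4],[0,0,0,0,0.72],[0,0,0,0,0.72],[0,0,0,0,0.72],[0,0,-0.5,0,0.8],[0,0,-1,0,0.8],[0,0,-1,0,0.8],[0,0,-1,0,0.8]]';python3 -m creep '[[-0.8,0.2,-0.5,0,0.7],[-0.8,0.2,-0.5,0,0.7],[-0.8,0.2,0,0,0.7],[-0.8,0.2,0,0,0.7],[0,0,0,0,0.7]]'; python3 -c "
from h import *
need(.587,.1448,.1);d=grab('w8')
for P in [(.4575,.382,.029),(.4385,.2725,.029)]:
  q=proj(d,P);print(q,*roll(d,*q,.029,40),sep='\n')"
```

```text
clock: 16.65
position: [0.4572, 0.3824, 0.1591]
ee_rot: [-2.22, -2.222, -0.001]
force: [0.2, -0.6, -0.2]
width: 0.801
gripper_force: 0.0
clock: 17.27
position: [0.4905, 0.2514, 0.1973]
ee_rot: [2.224, 2.216, -0.0]
force: [0.4, 0.1, 0.1]
width: 0.703
gripper_force: 0.0
need [-2.65  2.42  2.44] turn -0.05 z [ 0.001 -0.001 -1.   ] pos [0.4905 0.2514 0.1973] q7 -1.0 t 17.275
(np.float64(287.7368426799622), np.float64(69.12406155602298))
('out', [289.2, 72.1], [70.9, 73.5], [0.459, 0.379])
('hole', [294.8, 85.1], [25.8, 37.4], [0.4647, 0.3658])
('hole', [286.5, 65.1], [17.7, 22.0], [0.4563, 0.386])
(np.float64(274.5607551547432), np.float64(170.10990245448147))
('out', [278.5, 167.2], [63.8, 66.4], [0.4432, 0.2759])
('hole', [272.0, 172.3], [14.2, 20.3], [0.4354, 0.27])
('hole', [291.0, 150.6], [4.5, 17.0], [0.4586, 0.2951])
```

View pics/w8.png

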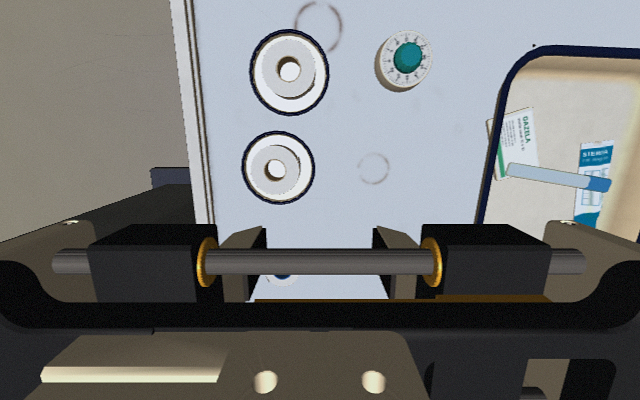

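Both wide rolls lie flat in their dishes, at (288,69) and (275,169), centred on their projected spots. Next is narrow roll A.

```bash
python3 -m creep '[[-0.8,0.7,0.4,0,0.7],[-0.8,0.7,0.4,0,0.7],[-0.8,0.7,0.2,0,0.7],[-0.25,0.32,0,-0.05,0.7],[0,0,0,0,0.7]]'; python3 -c "
from h import *
d=grab('w9');q=proj(d,(.587,.1448,.013));print(q,*roll(d,*q,.013,40),sep='\n')
need(.587,.1448,.004)"
```

```text
clock: 17.95
position: [0.5867, 0.1491, 0.1568]
ee_rot: [-2.217, -2.225, -0.002]
force: [-1.2, 1.0, -0.3]
width: 0.701
gripper_force: 0.0
(np.float64(319.13803129729286), np.float64(196.05132354345025))
('out', [319.2, 194.8], [42.3, 42.9], [0.587, 0.1463])
('hole', [319.3, 195.8], [25.1, 26.6], [0.5872, 0.1451])
need [-0.14  0.03  3.83] turn 0.08 z [ 0.     0.002 -1.   ] pos [0.5858 0.1502 0.1571] q7 -0.79 t 18.0
```

```bash
python3 -m creep '[[-0.12,0.02,0.9,0,0.7],[0,0,0.9,0,0.7],[0,0,0.9,0,0.7],[0,0,0.6,0,0.7],[0,0,0.3,0,0.7],[0,0,0.2,0,0.7],[0,0,0,0,0.7],[0,0,0,0,0.3],[0,0,0,0,0.3],[0,0,0,0,0.3],[0,0,0,0,0.3]]' 15; python3 -c "
from h import *
need(.4385,.2725,.12)"
```

```text
clock: 19.38
position: [0.5876, 0.1435, 0.0049]
ee_rot: [2.217, 2.225, 0.001]
force: [-0.2, -0.7, 6.5]
width: 0.508
gripper_force: 15.1
need [ 3.24 -3.71 -2.88] turn 0.06 z [ 0.001  0.    -1.   ] pos [0.5876 0.1435 0.0049] q7 -0.92 t 19.375
```

```bash
python3 -m creep '[[0,0,-0.8,0,0.3],[0,0,-1,0,0.3],[0,0,-0.7,0,0.3],[0.8,-0.92,0,0,0.3],[0.8,-0.92,0,0,0.3],[0.8,-0.92,0,0,0.3],[0.7,-0.92,0,0,0.3],[0.1,-0.04,0,0,0.3],[0,0,0,0,0.3]]'; python3 -c "
from h import *
need(.438,.2712,.0345);d=grab('w10')"
```

```text
clock: 20.5
position: [0.4381, 0.2707, 0.1043]
ee_rot: [2.216, 2.226, -0.0]
force: [0.0, -0.3, -0.8]
width: 0.508
gripper_force: 15.0
need [ 0.01 -0.    1.74] turn 0.07 z [ 0. -0. -1.] pos [0.4381 0.2707 0.1043] q7 -1.18 t 20.5
```

View pics/w10.png

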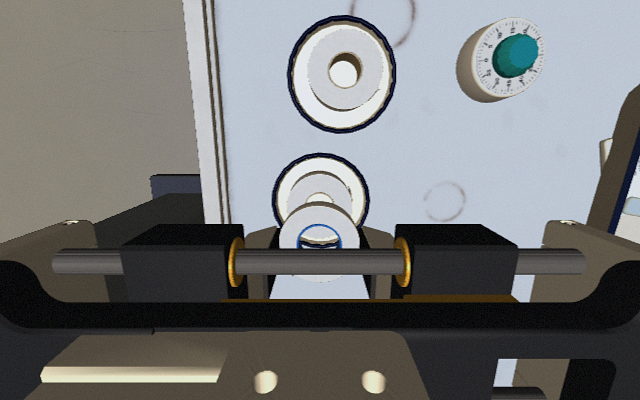

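The narrow roll hangs at (320,240) over the wide roll at (320,195), aligned in column. Lowering and releasing.

```bash
python3 -m creep '[[0.01,0,0.7,0,0.3],[0,0,0.6,0,0.3],[0,0,0.3,0,0.3],[0,0,0.14,0,0.3],[0,0,0,0,0.3],[0,0,0,0,0.64],[0,0,0,0,0.64],[0,0,0,0,0.64],[0,0,-0.5,0,0.7],[0,0,-1,0,0.7],[0,0,-1,0,0.7],[0,0,-0.7,0,0.7]]';python3 -m creep '[[-0.8,0,0,0,0.7],[-0.9,0,0,0,0.7],[-0.9,0,0,0,0.7],[-0.87,0,0,0,0.7],[0,0,0,0,0.7]]'; python3 -c "
from h import *
d=grab('w11');q=proj(d,(.4398,.1335,.013));print(q,*roll(d,*q,.013,40),sep='\n')
q=proj(d,(.438,.2725,.042));print(q,*roll(d,*q,.042,45),sep='\n')
need(.4398,.1335,.004)"
```

```text
clock: 22.05
position: [0.4379, 0.272, 0.1659]
ee_rot: [2.216, 2.226, 0.004]
force: [0.6, -1.0, -1.0]
width: 0.699
gripper_force: 0.0
clock: 22.68
position: [0.4385, 0.1298, 0.1635]
ee_rot: [2.22, 2.221, -0.002]
force: [-0.7, 0.5, -0.2]
width: 0.702
gripper_force: 0.0
(np.float64(320.0345828991015), np.float64(187.34028078216522))
('out', [319.6, 186.6], [41.2, 42.0], [0.4393, 0.1344])
('hole', [319.6, 187.3], [25.3, 25.9], [0.4393, 0.1336])
(np.float64(318.3375202623185), np.float64(43.3338401352288))
('out', [318.6, 49.5], [15.2, 20.4], [0.4382, 0.2675])
('out', [319.9, 49.1], [76.8, 81.7], [0.4394, 0.2678])
('hole', [320.6, 69.2], [27.7, 40.8], [0.4401, 0.2509])
('hole', [318.5, 72.0], [5.3, 19.6], [0.4381, 0.2485])
('hole', [318.8, 43.0], [32.0, 34.4], [0.4384, 0.2728])
need [0.05 0.03 3.99] turn 0.03 z [ 0.001 -0.    -1.   ] pos [0.4386 0.1316 0.1637] q7 -0.83 t 22.725
```

View pics/w11.png

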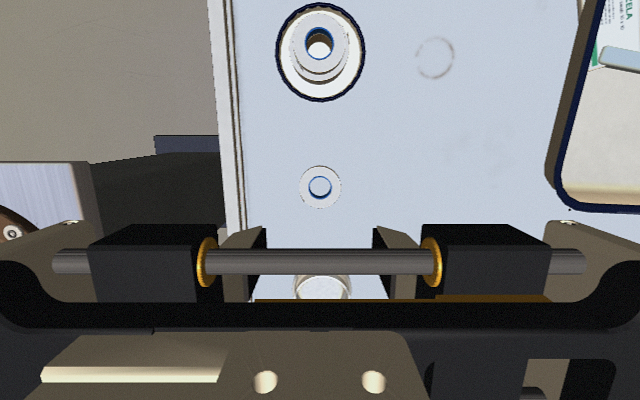

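The stack in the lower dish is coaxial, with its hole at (319,43). The last narrow roll is at (320,187) and the jar at (322,285).

```bash
python3 -m creep '[[0.06,0.02,0.9,0,0.7],[0,0,0.9,0,0.7],[0,0,0.9,0,0.7],[0,0,0.7,0,0.7],[0,0,0.3,0,0.7],[0,0,0.26,0,0.7],[0,0,0,0,0.7],[0,0,0,0,0.3],[0,0,0,0,0.3],[0,0,0,0,0.3],[0,0,0,0,0.3]]' 15; python3 -c "
from h import *
need(.4572,.3825,.12)"
```

```text
clock: 24.1
position: [0.4396, 0.1349, 0.0048]
ee_rot: [2.217, 2.225, 0.001]
force: [-0.4, -0.9, 6.2]
width: 0.507
gripper_force: 15.1
need [ 6.19  0.47 -2.88] turn 0.05 z [ 0.001  0.    -1.   ] pos [0.4396 0.1349 0.0048] q7 -1.12 t 24.1
```

```bash
python3 -m creep '[[0,0,-0.8,0,0.3],[0,0,-1,0,0.3],[0,0,-1,0,0.3],[0.9,0.07,0,0,0.3],[0.9,0.07,0,0,0.3],[0.9,0.07,0,0,0.3],[0.9,0.07,0,0,0.3],[0.9,0.07,0,0,0.3],[0.9,0.07,0,0,0.3],[0.8,0.05,0,0,0.3],[0,0,0,0,0.3]]'; python3 -c "
from h import *
need(.4572,.3835,.0345);d=grab('w12')"
```

```text
clock: 25.48
position: [0.456, 0.3857, 0.1164]
ee_rot: [-2.212, -2.228, -0.002]
force: [0.2, -0.6, 0.9]
width: 0.504
gripper_force: 15.0
need [-0.06  0.03  2.05] turn 0.1 z [-0.001  0.002 -1.   ] pos [0.456  0.3857 0.1164] q7 -1.27 t 25.475
```

View pics/w12.png

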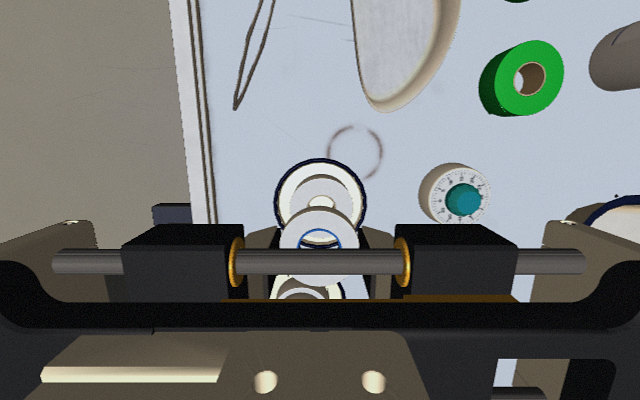

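The narrow roll at (320,245) is above the wide roll at (321,198), aligned in column. Lowering, releasing and backing off for a check.

```bash
python3 -m creep '[[-0.05,0.03,0.8,0,0.3],[0,0,0.7,0,0.3],[0,0,0.4,0,0.3],[0,0,0.14,0,0.3],[0,0,0,0,0.3],[0,0,0,0,0.64],[0,0,0,0,0.64],[0,0,0,0,0.64],[0,0,-0.5,0,0.7],[0,0,-1,0,0.7],[0,0,-1,0,0.7],[0,0,-1,0,0.7]]';python3 -m creep '[[-0.8,0.1,-0.5,0,0.7],[-0.8,0.1,-0.5,0,0.7],[-0.8,0.1,0,0,0.7],[-0.8,0.1,0,0,0.7],[0,0,0,0,0.7],[0,0,0,0,0.7]]'; python3 -c "
from h import *
d=grab('w13')
for P in [(.4572,.3825,.042),(.438,.272,.042)]: print(proj(d,P))
cv2.imwrite('pics/w13c.png',cv2.resize(d['pixels'][10:230,190:450],None,fx=2.6,fy=2.6,interpolation=2))"
```

```text
clock: 27.02
position: [0.4579, 0.3812, 0.1775]
ee_rot: [-2.216, -2.226, -0.002]
force: [0.4, 0.2, 0.1]
width: 0.701
gripper_force: 0.0
clock: 27.78
position: [0.4746, 0.2537, 0.2157]
ee_rot: [-2.217, -2.226, -0.002]
force: [0.4, 0.7, 0.1]
width: 0.702
gripper_force: 0.0
(np.float64(303.4953805795018), np.float64(72.29332125337353))
(np.float64(288.3874601076641), np.float64(171.90481237719882))
```

View pics/w13c.png

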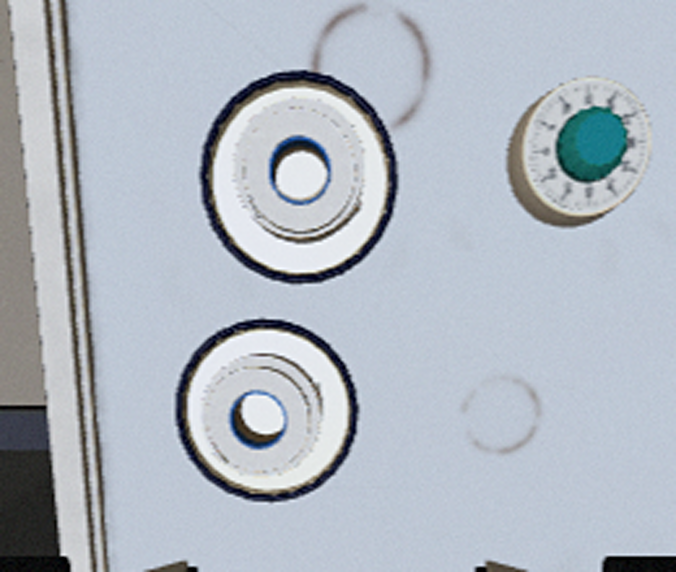

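Both stacks are coaxial and centred. In the crop the holes are at (300,168) and (258,418), within about 2 px of their predicted positions, and the timer stands undisturbed at (590,147).

```bash
python3 -c "
from cell import sign_off
print(sign_off())"
```

```text
the job is handed in; nothing more can be done
None
```

Each dish now holds a centred wide roll with a narrow roll flat on top, hole over hole to within about 2 mm by the last picture; the timer and jar were left alone, and I handed the job in at about 28 s, though the verdict was not shown.

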